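# Free the spring probes of a board test jig

### The job

Before the next circuit board goes on the test jig, free its six spring probes: gently push the yellow guard fully back by its lip, then with the gripper shut run the fingertips lightly along the probe row, from the red-dot end right along past the last probe, so that each probe dips in turn without being pressed down to its stop and springs back up behind the fingertips. Then gently push the guard fully shut over the row again. Only push and stroke: do not grip the guard's lip, and leave the things lying round the jig alone.

Things in the scene. Friction and masses are not known exactly. Their poses are not given: they have to be found in the camera images.
- test_jig: circuit-board test jig, fixed: grey housing, black plate on top, 105 mm (x) by 160 mm (y), plate top 40 mm above the bench. Origin at the centre of its underside, z up. +x: the way the guard opens; y: along the probe row. Aluminium guard rails along x at both ends (inner faces y = +-70 mm, tops 60 mm above the bench); steel pins 9 mm high at x = -45, y = +-62 mm
- row_start (a point): tip of probe 1 when up, 52 mm above the bench, at the row's end with the red dot (dot on the plate 17 mm beyond the probe): jig x = -30, y = +35 mm
- row_end (a point): tip of probe 6 when up, 52 mm above the bench, at the row's other end: jig x = -30, y = -35 mm. Probes 1 to 6 stand in a straight line, 14 mm apart, from row_start to row_end
- guard (a joint): how far the yellow sheet guard has slid from shut, in m along the jig's +x: 0 shut, 0.055 fully open (stops at both ends). About 1.5 N of friction; stays where it is left. Shut, the sheet covers the row (jig x -50 to -8 mm); open, it covers jig x +5 to +47 mm. Sheet 2 mm thick, top face 56 mm above the bench, clear over the probes
- guard_lip (a point): middle of the top edge of the guard's upright lip, 72 mm above the bench (16 mm above the sheet). The lip is 2 to 3 mm thick, 90 mm long along the jig's y, on the sheet's edge towards jig +x: at jig x = -9 mm when shut, +46 mm when fully open. Site axes as the jig's. Open it by pressing the lip from the sheet's side towards +x; shut it from the other side towards -x
- probe1 (a joint): how far probe 1 is pressed down, in m: 0 up, 0.006 on its stop. Polished, slippery brass conical head 12.4 mm across, flanks about 40 degrees, tip flat 2.4 mm across; light return spring, 0.6 N at the top and 1.5 N at the stop; tip 52 mm above the bench when up
- probe2 (a joint): the same for probe 2, 14 mm from probe 1 along the row
- probe3 (a joint): the same for probe 3, 28 mm from probe 1 along the row
- probe4 (a joint): the same for probe 4, 42 mm from probe 1 along the row
- probe5 (a joint): the same for probe 5, 56 mm from probe 1 along the row
- probe6 (a joint): the same for probe 6, 70 mm from probe 1 along the row
- battery_9v: 9 V battery standing upright, dark blue with a tan band, 17 x 26 x 47 mm, origin under its centre; leave alone
- vial_1: grey vial with a red screw cap standing upright, 29 mm across, 74 mm high, origin under its centre; leave alone
- eraser: blue and white eraser, 21 x 42 x 13 mm, origin under its centre; leave alone
- trimmer_blue: small blue trimming screwdriver lying down, 14 x 116 x 14 mm, origin under its centre; leave alone

How it is judged:
On the way, in this order (a step that is already met when the one before it is completed fails the run):
1. the guard is slid fully back, clear of the probes (value of joint guard above 0.047 m and value of joint each of probe1, probe2, probe3, probe4, probe5, probe6 below 0.0004 m), for 0.1 s.
2. the fingertips pass from probe 1 to probe 2: both are down together (value of joint each of probe1, probe2 above 0.0006 m and value of joint guard above 0.047 m), for 0.05 s.
3. the fingertips pass from probe 2 to probe 3: both are down together and probe 1 is up again (value of joint each of probe2, probe3 above 0.0006 m and value of joint guard above 0.047 m and value of joint probe1 below 0.0004 m), for 0.05 s.
4. the fingertips pass from probe 3 to probe 4: both are down together and probe 2 is up again (value of joint each of probe3, probe4 above 0.0006 m and value of joint guard above 0.047 m and value of joint probe2 below 0.0004 m), for 0.05 s.
5. the fingertips pass from probe 4 to probe 5: both are down together and probe 3 is up again (value of joint each of probe4, probe5 above 0.0006 m and value of joint guard above 0.047 m and value of joint probe3 below 0.0004 m), for 0.05 s.
6. the fingertips pass from probe 5 to probe 6: both are down together and probe 4 is up again (value of joint each of probe5, probe6 above 0.0006 m and value of joint guard above 0.047 m and value of joint probe4 below 0.0004 m), for 0.05 s.
7. the fingertips run on over probe 6: it is down and probe 5 is up again (value of joint probe6 above 0.0006 m and value of joint probe5 below 0.0004 m and value of joint guard above 0.047 m), for 0.05 s.
At the end, for the whole second after the job is handed in: the guard is shut to within 4 mm, all six probes are up (within 0.4 mm), and the battery, vial, eraser and trimming tool are within 15 mm of where they stood (value of joint guard below 0.004 m and value of joint each of probe1, probe2, probe3, probe4, probe5, probe6 below 0.0004 m and distance of each of battery_9v, vial_1, eraser, trimmer_blue from where it was at the start of the episode below 0.015 m); the robot touches nothing.
It fails at once if a probe is pressed down to its stop (more than 5.3 of its 6 mm) (value of joint any of probe1, probe2, probe3, probe4, probe5, probe6 above 0.0053 m).
It fails at once if the guard's lip is taken between the fingers (x of the grasp point in the frame of guard_lip between -0.006 and 0.006 m and y of the grasp point in the frame of guard_lip between -0.05 and 0.05 m and z of the grasp point in the frame of guard_lip below 0.014 m).
It fails at once if the jig or its guard is pushed hard (over 40 N) (contact force between the fingers and test_jig above 40 N).
It fails at once if a thing lying round the jig is moved or lifted (distance of any of battery_9v, vial_1, eraser, trimmer_blue from where it was at the start of the episode above 0.02 m).
It also fails if it takes over 54 s, if anything falls off the work surface, if the arm or the gripper's body presses on something with over 40 N, if the wrist force passes 120 N, or if a joint passes its speed limit or range.

### The arm

A 6-joint arm with a two-finger parallel gripper is mounted at the origin on a cart in front of the work surface, level with it; the furniture and walls round the work are solid. World frame = base frame: x ahead of the robot, y to its left, z up, the work surface at z = 0. Lengths are in m, angles in rad, forces in N, time in s.
With the tool pointing down it reaches from about 0.25 to 0.775 m from the base axis. Payload 8.9 kg.
Tool frame: the origin (TCP) lies at the very end of the fingers, on their centre line; the grasp point (between the pads) lies 19 mm behind it; z points along the fingers, y is the line along which they close (so a half turn about z gives the same grasp; the last joint's range is limited). The gripper opens to 85 mm and grips with 20 to 120 N. Pads are 22 mm wide; open, the fingers measure 114 mm over their backs; the gripper's body (76 mm by 85 mm) begins 54 mm behind the grasp point. The pads swing forward as they close: fully open they stand 13 mm farther back than shut.
Start: joints at [1.12, 0.291, -0.153, 1.127, 0, 1.431], TCP at [0.161, 0.5, 0.231] pointing down, gripper open.
Joint ranges: [-2.52, 2.52], [-0.91, 1.74], [-1.3, 1.37], [-1.96, 2.02], [-1.52, 1.47], [-3.14, 3.14]. Speed limits (rad/s): [2.22, 2.22, 2.79, 3.14, 3.14, 3.14].

### API

Orientations are given as a 3x3 rotation matrix whose columns are the frame's x, y, z axes.
In Python, from rig import move_pose, servo_line, goto_joints, gripper_to, sleep, inverse_kinematics, get_obs, grab_frame, Unreachable, hand_in gives the robot as it stands. The module is installed in compiled form; this text tells all that it offers. Calls block until the motion is done:
- move_pose(position, orientation): joint-space move of the TCP to a pose.
- servo_line(position, rotation=None, feed=0.15, force_limit=None): straight line of the TCP; rotation=None keeps the orientation; feed is the mean speed in m/s. With force_limit (N) it stops when the force on the tool has changed by that much, and returns True; else False.
- goto_joints(angles): joint-space move.
- gripper_to(opening): opening from 0.0 (shut) to 1.0 (fully open); the grip force is fixed at half the most; returns when the fingers have stopped.
- sleep(seconds).
- inverse_kinematics(position, orientation): joint angles nearest the present ones, or None.
- get_obs(): the state.
- grab_frame(name): name is "scene" or "top" or "wrist"; returns a dict with "img" (480x640x3 uint8, red, green, blue), "camera_matrix" (3x3 intrinsics, pixels), "extrinsics" (4x4, takes a point from camera to world coordinates). Camera axes: x right, y down, z forward; pixel columns grow to the right and rows downward; lengths in m; the calibration is good to about 2 mm. The wrist camera is an equidistant fisheye: a pixel r from the principal point sees the ray r / f radians off the axis. A picture is of the moment at which its call begins. There is no depth.
A pose or a line that the arm cannot do raises Unreachable and nothing moves.
- hand_in(): hands the job in; it is judged then, once.
The state is a dict: "time_s": time; "joint_positions": joint angles; "joint_velocities": joint speeds; "joint_torque": joint torques, N m; "eef_pos": TCP position; "tool_rot": TCP orientation; "contact_force": force on the tool from outside, world axes, zero at the start; "torque": the same for the moment, N m; "width": opening from 0.0 (shut) to 1.0 (fully open); "gripper_force": force on a finger pad.
Only numpy, scipy, OpenCV 4.12 (cv2) and the standard library are available. Lean on these libraries where they do the work, as an engineer would, in place of code of your own. Each camera call takes 0.05 s, during which the arm holds its last target. There are 200 camera calls.

## Working session

There is one attempt and no reset: what is moved stays moved. The work goes in short steps, each a Python script; the robot and the scene stay as the last script left them, time stands still between calls to the robot, and variables do not carry over. Pictures are saved under pics/ and viewed, at most 10 in all, crops included, and the job is handed in when it is done.

```bash
mkdir -p pics; python3 - <<'E'
from rig import *
import cv2,pickle
for n in ("scene","top"):
    f=grab_frame(n); cv2.imwrite(f"pics/{n}0.png",f["img"][:,:,::-1]); pickle.dump(f,open(f"{n}0.pkl","wb"))
    print(n,f["camera_matrix"].round(1).tolist(),f["extrinsics"].round(3).tolist())
o=get_obs();print(o["time_s"],o["eef_pos"],o["tool_rot"],o["contact_force"],o["width"])
E
```

```text
scene [[569.2, 0.0, 326.7], [0.0, 569.2, 244.6], [0.0, 0.0, 1.0]] [[-0.994, 0.06, -0.089, 0.602], [0.107, 0.585, -0.804, 1.106], [0.004, -0.808, -0.589, 0.593], [0.0, 0.0, 0.0, 1.0]]
top [[587.6, 0.0, 320.7], [0.0, 587.6, 244.6], [0.0, 0.0, 1.0]] [[0.005, -0.997, 0.074, 0.471], [-1.0, -0.007, -0.026, 0.421], [0.026, -0.074, -0.997, 0.921], [0.0, 0.0, 0.0, 1.0]]
0.1 [0.16087326 0.49933032 0.23079113] [[-9.51780071e-01  3.06780725e-01 -5.31845289e-04]
 [ 3.06781132e-01  9.51779500e-01 -1.05880716e-03]
 [ 1.81377816e-04 -1.17091165e-03 -9.99999298e-01]] [-0.12620832  0.75268185 -0.13290428] 1.005075242661212
```

View pics/top0.png

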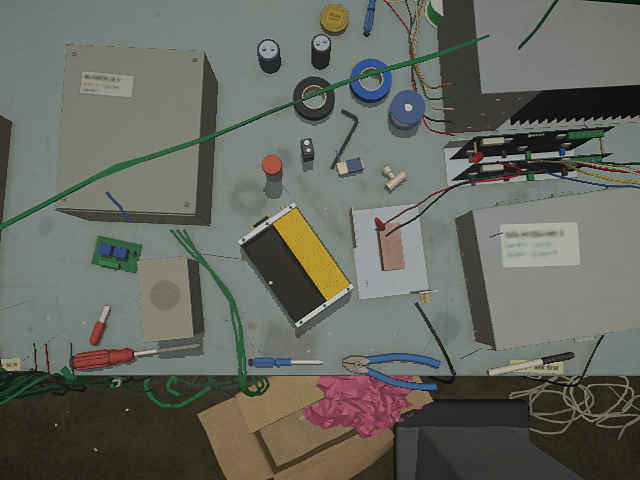

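View pics/scene0.png

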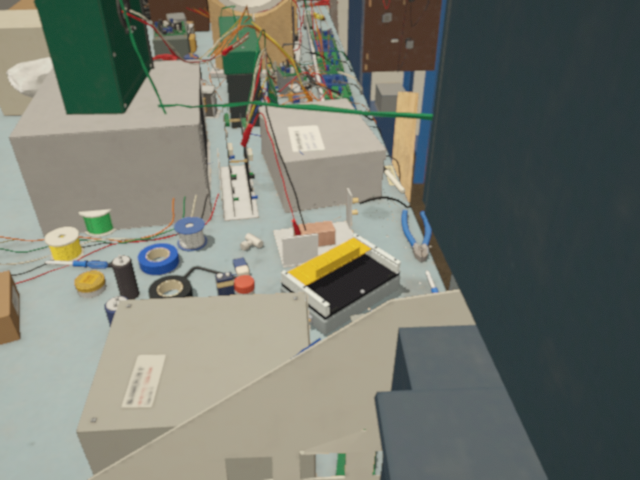

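Top: the jig is centred near (295,265). The yellow guard covers its upper-right half, so jig +x points to image lower-left. Probe 1's end is at the lower right. The vial is at (272,165), battery (307,150), eraser (350,166) and blue trimmer (285,363). The scene view agrees, with the lip along the inner edge of the yellow sheet.

```bash
cat > h.py <<'E'
import numpy as np, cv2, pickle
def ray(f,px,z):
    K=f["camera_matrix"];T=f["extrinsics"]
    p=np.atleast_2d(np.array(px,float))
    d=np.c_[p,np.ones(len(p))]@np.linalg.inv(K).T@T[:3,:3].T
    o=T[:3,3]; return o+d*((z-o[2])/d[:,2])[:,None]
def proj(f,P):
    T=np.linalg.inv(f["extrinsics"]);P=np.atleast_2d(P)
    c=(P@T[:3,:3].T+T[:3,3])@f["camera_matrix"].T
    return c[:,:2]/c[:,2:]
def big(m,box):
    q=np.zeros_like(m);x0,y0,x1,y1=box;q[y0:y1,x0:x1]=m[y0:y1,x0:x1]
    cs=cv2.findContours(q,cv2.RETR_EXTERNAL,cv2.CHAIN_APPROX_NONE)[0]
    return max(cs,key=cv2.contourArea)
E
python3 - <<'E'
from h import *
f=pickle.load(open("top0.pkl","rb"));img=f["img"];hsv=cv2.cvtColor(img,cv2.COLOR_RGB2HSV)
y=cv2.inRange(hsv,(20,120,80),(35,255,255)); k=cv2.inRange(hsv,(0,0,0),(180,255,60))
w=cv2.inRange(hsv,(0,0,205),(180,40,255))
box=(225,195,365,335)
for n,m,z in(("yellow",y,.056),("black",k,.040)):
    c=big(m,box);r=cv2.minAreaRect(c);b=cv2.boxPoints(r)
    P=ray(f,b,z)[:,:2];print(n,b.round(1).tolist(),P.round(4).tolist(),[round(float(np.linalg.norm(P[i]-P[i-1])),4) for i in range(4)])
for n,bx in(("railA",(225,195,300,250)),("railB",(285,275,365,335))):
    c=big(w,bx);r=cv2.minAreaRect(c);b=cv2.boxPoints(r);P=ray(f,b,.06)[:,:2]
    print(n,r,P.round(4).tolist(),P.mean(0),[round(float(np.linalg.norm(P[i]-P[i-1])),4) for i in range(4)])
cr=img[190:340,220:400];cv2.imwrite("pics/c1.png",cv2.resize(cr,None,fx=4,fy=4,interpolation=cv2.INTER_CUBIC)[:,:,::-1])
E
```

```text
yellow [[271.79998779296875, 222.8000030517578], [295.3999938964844, 206.3000030517578], [349.8999938964844, 284.20001220703125], [326.29998779296875, 300.70001220703125]] [[0.5663, 0.4716], [0.5912, 0.437], [0.4766, 0.3559], [0.4522, 0.3905]] [0.14, 0.0427, 0.1404, 0.0424]
black [[240.39999389648438, 245.39999389648438], [272.29998779296875, 223.3000030517578], [326.1000061035156, 300.79998779296875], [294.1000061035156, 323.0]] [[0.5337, 0.5192], [0.5675, 0.4717], [0.4517, 0.3902], [0.4186, 0.4376]] [0.141, 0.0582, 0.1416, 0.0578]
railA ((241.5, 242.5), (1.4142135381698608, 0.0), 135.0) [[0.5373, 0.5146], [0.5373, 0.5146], [0.5358, 0.5161], [0.5358, 0.5161]] [0.53655548 0.51535561] [0.0021, 0.0, 0.0021, 0.0]
railB ((298.0, 326.0), (0.0, 0.0), 0.0) [[0.4155, 0.4316], [0.4155, 0.4316], [0.4155, 0.4316], [0.4155, 0.4316]] [0.41545869 0.43164103] [0.0, 0.0, 0.0, 0.0]
```

View pics/c1.png

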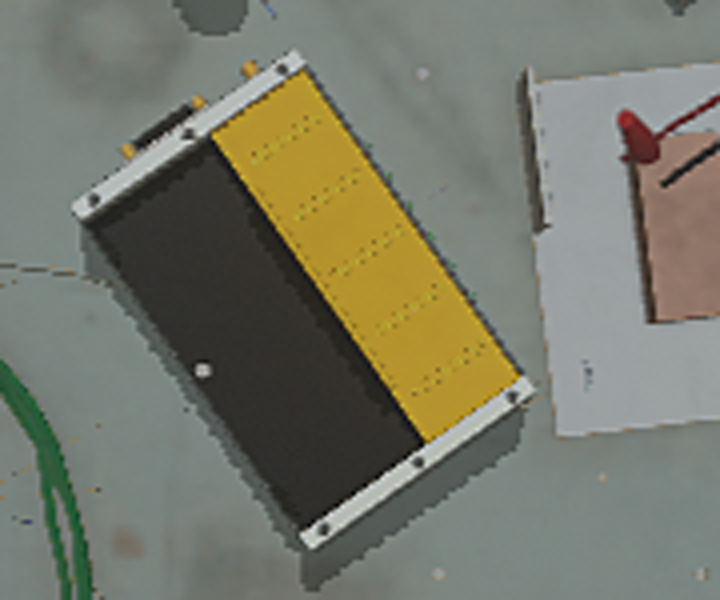

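Yellow measures 140 x 42.5 mm, which matches the given sheet, and black and yellow agree on the jig origin within 1.5 mm. The crop shows the guard shut, with rails at both ends. Next I'll check the overhead green cable's height and the IK.

```bash
cat >> h.py <<'E'
jy=np.array([-.1144,-.0811]);jy/=np.linalg.norm(jy);jx=np.array([jy[1],-jy[0]])
O=np.array([.505,.437])
R=np.array([[jy[0],jx[0],0],[jy[1],jx[1],0],[0,0,-1.]])
def J(x,y,z): return np.r_[O+jx*x+jy*y,z]
E
python3 - <<'E'
from h import *
from rig import *
t=pickle.load(open("top0.pkl","rb"));s=pickle.load(open("scene0.pkl","rb"))
for px in((100,172),(250,128),(400,68)):
    print(px,[(z,ray(t,[px],z)[0,:2].round(2).tolist(),proj(s,ray(t,[px],z))[0].round().tolist()) for z in(0,.1,.2,.3,.4)])
for z in (0.056,): print(proj(s,[J(-9,0,72)/1000 if 0 else J(-.009,0,.072)]), proj(s,[J(-.009,.045,.072),J(-.009,-.045,.072),J(.05,-.075,.06),J(.05,.075,.06)]).round())
for a in((-.03,0,.12),(-.033,0,.06),(.045,0,.06),(-.027,.053,.05),(-.027,-.055,.05),(.075,0,.06)):
    q=inverse_kinematics(J(*a),R);print(a,None if q is None else np.round(q,2))
E
```

```text
(100, 172) [(0, [0.65, 0.75], [246.0, 488.0]), (0.1, [0.63, 0.71], [257.0, 403.0]), (0.2, [0.61, 0.67], [270.0, 310.0]), (0.3, [0.59, 0.64], [283.0, 206.0]), (0.4, [0.57, 0.6], [299.0, 92.0])]
(250, 128) [(0, [0.72, 0.51], [196.0, 341.0]), (0.1, [0.7, 0.5], [207.0, 282.0]), (0.2, [0.67, 0.49], [220.0, 215.0]), (0.3, [0.64, 0.48], [235.0, 138.0]), (0.4, [0.61, 0.47], [252.0, 48.0])]
(400, 68) [(0, [0.83, 0.27], [148.0, 247.0]), (0.1, [0.79, 0.29], [159.0, 202.0]), (0.2, [0.75, 0.3], [173.0, 150.0]), (0.3, [0.71, 0.32], [188.0, 89.0]), (0.4, [0.67, 0.34], [207.0, 17.0])]
[[337.42608208 257.63986766]] [[359. 246.]
 [315. 270.]
 [326. 306.]
 [400. 262.]]
(-0.03, 0, 0.12) [ 0.56  0.63  0.09  1.03  0.   -0.06]
(-0.033, 0, 0.06) [ 0.55  0.68  0.02  0.91  0.   -0.06]
(0.045, 0, 0.06) [0.67 0.7  0.04 0.92 0.   0.05]
(-0.027, 0.053, 0.05) [ 0.56  0.6  -0.16  0.8   0.   -0.06]
(-0.027, -0.055, 0.05) [ 0.57  0.79  0.21  0.99  0.   -0.05]
(0.075, 0, 0.06) [0.72 0.71 0.06 0.93 0.   0.1 ]
```

The cable is at z ≈ 0.33 m, well beyond the jig, so it clears. I'll shut the gripper and touch the plate lightly to check the height.

```bash
python3 - <<'E'
from h import *
from rig import *
def st(n):
    o=get_obs();d=o["eef_pos"]-np.r_[O,0];print(n,round(o["time_s"],2),"jig",np.round([d[:2]@jx,d[:2]@jy,d[2]],4),"F",o["contact_force"].round(2),round(o["width"],3))
gripper_to(0.0);st("shut")
move_pose(J(.03,0,.10),R);st("above")
servo_line(J(.03,0,.05),feed=.08);st("low")
print(servo_line(J(.03,0,.037),feed=.01,force_limit=3));st("touch")
servo_line(J(.03,0,.095),feed=.15)
servo_line(J(-.036,0,.095),feed=.15)
servo_line(J(-.036,0,.061),feed=.08);sleep(.2);st("behind lip")
f=grab_frame("scene");cv2.imwrite("pics/s1.png",cv2.resize(f["img"][200:350,240:440],None,fx=4,fy=4)[:,:,::-1])
E
```

```text
shut 0.87 jig [0.2501 0.2443 0.2313] F [ 0.26 -0.24 -0.23] 0.0
above 2.2 jig [0.0307 0.0002 0.1004] F [-0.51 -0.29  0.19] 0.004
low 2.98 jig [ 0.03   -0.0003  0.0503] F [-0.02  0.14 -0.59] -0.003
True
touch 3.91 jig [0.03   0.0001 0.0401] F [-0.91 -0.36  4.72] 0.003
behind lip 5.79 jig [-0.036  -0.0004  0.0616] F [ 0.6  -0.27 -0.56] -0.0
```

View pics/s1.png

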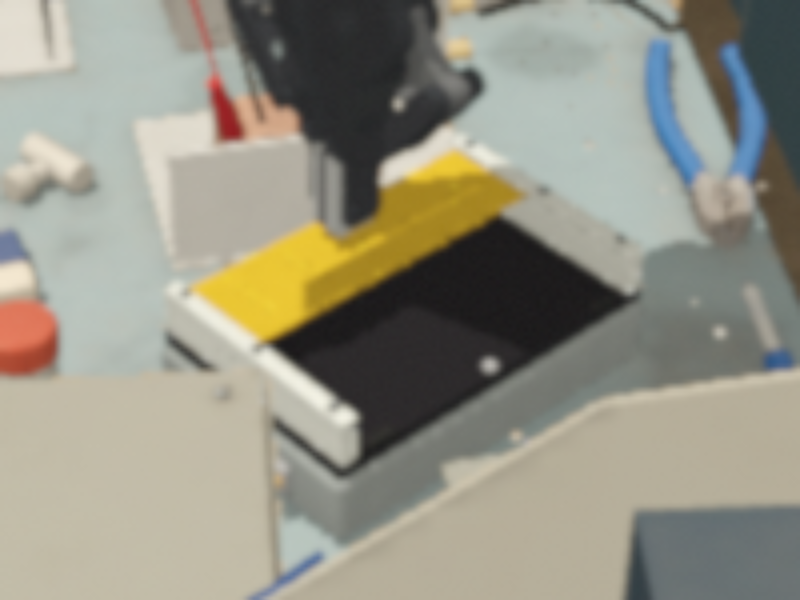

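The touch at 0.0401 confirms the height. The picture shows the shut fingertips at crop (345,225), on the sheet side of the lip. Now I'll push it open.

```bash
cat >> h.py <<'E'
def st(n):
    from rig import get_obs
    o=get_obs();d=o["eef_pos"]-np.r_[O,0];print(n,round(o["time_s"],2),"jig",np.round([d[:2]@jx,d[:2]@jy,d[2]],4),"F",o["contact_force"].round(2))
E
python3 - <<'E'
from h import *
from rig import *
print(servo_line(J(.040,0,.061),feed=.03,force_limit=7));st("pushed")
o=get_obs()["eef_pos"]
servo_line(np.r_[o[:2]-jx*.006,.061],feed=.05)
servo_line(np.r_[o[:2]-jx*.006,.095],feed=.15);st("up")
servo_line(J(-.027,.053,.095),feed=.15);st("start")
f=grab_frame("scene");cv2.imwrite("pics/s2.png",cv2.resize(f["img"][200:350,240:440],None,fx=4,fy=4)[:,:,::-1])
f=grab_frame("top");cv2.imwrite("pics/t2.png",cv2.resize(f["img"][190:340,220:400],None,fx=4,fy=4)[:,:,::-1])
E
```

```text
True
pushed 7.82 jig [0.0306 0.0001 0.0607] F [ 2.65 -2.8   2.31]
up 8.47 jig [ 0.0248 -0.0003  0.0955] F [-0.34 -0.26  0.01]
start 9.11 jig [-0.0267  0.0526  0.0948] F [-0.1  -0.76  0.09]
```

View pics/s2.png

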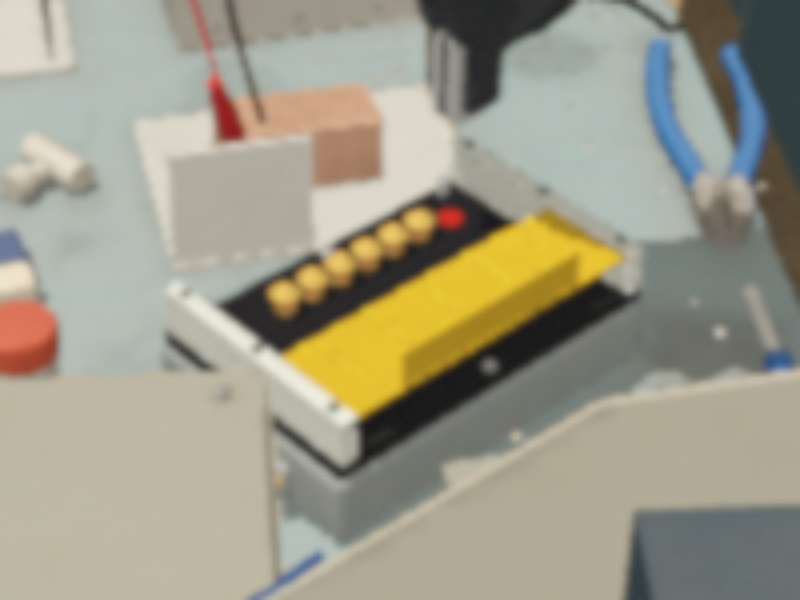

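View pics/t2.png

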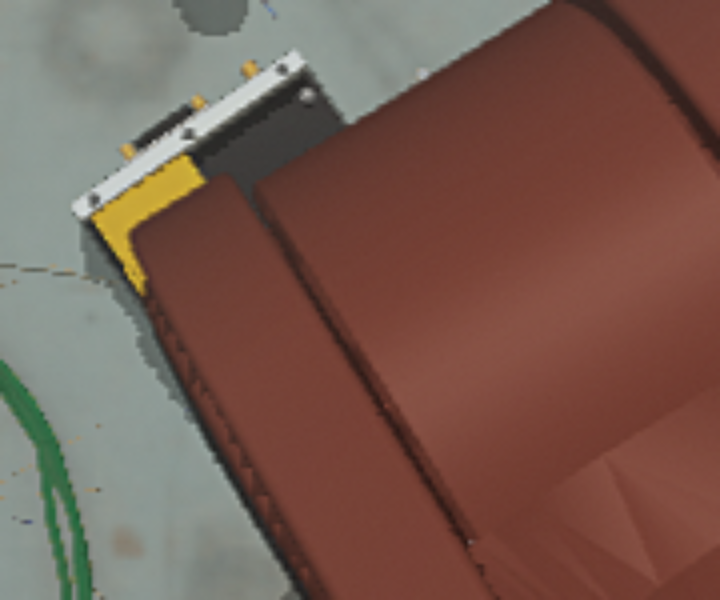

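The guard is back. The six probes show from (283,292) to (420,215) in the scene crop, with the red dot at (450,217) beside probe 1. In the top crop the sheet's corners at the rail are at (188,157) and (95,212). Next I'll check these against the jig frame.

```bash
python3 - <<'E'
from h import *
t=pickle.load(open("top0.pkl","rb"));s=pickle.load(open("scene0.pkl","rb"))
for p in((188,157),(95,212)):
    d=ray(t,[(220+p[0]/4,190+p[1]/4)],.056)[0,:2]-O;print("sheet",d@jx,d@jy)
for p in((420,213),(283,288)):
    d=ray(s,[(240+p[0]/4,200+p[1]/4)],.050)[0,:2]-O;print("probe",d@jx,d@jy)
d=ray(s,[(240+450/4,200+217/4)],.040)[0,:2]-O;print("dot",d@jx,d@jy)
E
```

```text
sheet 0.003990495664845336 -0.06626680446858306
sheet 0.04356230519085909 -0.06906369223465283
probe -0.03062585627578103 0.03645278104534098
probe -0.03023012047505343 -0.03508797643602241
dot -0.030269649568285564 0.05297336207046169
```

Everything agrees with the jig frame within 1.5 mm. Stroking now, about 2.8 mm below the probe tips.

```bash
python3 - <<'E'
from h import *
from rig import *
servo_line(J(-.027,.053,.056),feed=.1)
servo_line(J(-.027,.053,.0492),feed=.02);st("down")
for y in(.035,.021,.007,-.007,-.021,-.035,-.054):
    h=servo_line(J(-.027,y,.0492),feed=.025,force_limit=10);st(str(h))
    if h: break
E
```

```text
down 10.24 jig [-0.027   0.053   0.0492] F [-0.22  0.36 -0.53]
False 11.11 jig [-0.027   0.035   0.0492] F [ 0.11 -0.39  0.06]
False 11.82 jig [-0.027   0.021   0.0491] F [-0.05  0.5   1.21]
False 12.53 jig [-0.027   0.0069  0.0491] F [-0.47  0.26  0.93]
False 13.23 jig [-0.027  -0.0071  0.0491] F [ 0.29 -0.43  1.12]
False 13.94 jig [-0.027  -0.021   0.0491] F [ 0.07 -0.76  0.74]
False 14.65 jig [-0.027  -0.0351  0.0491] F [0.09 0.69 1.23]
False 15.56 jig [-0.027  -0.0538  0.0491] F [ 0.17 -0.01  0.11]
```

The stroke ran with low forces. The readings are noisy, so I'll lift and repeat it in the same direction with averaged force at the between-probe points, to confirm two probes dip together.

```bash
python3 - <<'E'
from h import *
from rig import *
def avg():
    v=[]
    for _ in range(25): sleep(.02); v.append(get_obs()["contact_force"])
    return np.mean(v,0).round(2)
servo_line(J(-.027,-.054,.075),feed=.1)
servo_line(J(-.027,.053,.075),feed=.15)
servo_line(J(-.027,.053,.056),feed=.1)
servo_line(J(-.027,.053,.0489),feed=.02);st("down");b=avg()
for y in(.028,.014,0,-.014,-.028,-.042,-.056):
    h=servo_line(J(-.027,y,.0489),feed=.03,force_limit=10);print(y,h,avg()-b)
    if h: break
servo_line(J(-.027,-.056,.095),feed=.12);st("up")
E
```

```text
down 17.68 jig [-0.027   0.053   0.0489] F [ 0.27  0.38 -0.36]
0.028 False [0.68 0.3  1.72]
0.014 False [0.58 0.44 1.66]
0 False [0.68 0.4  1.68]
-0.014 False [0.64 0.21 1.77]
-0.028 False [0.74 0.26 1.6 ]
-0.042 False [0.42 0.17 0.78]
-0.056 False [ 0.08 -0.03 -0.1 ]
up 26.23 jig [-0.027  -0.056   0.0948] F [ 0.46 -0.14 -0.64]
```

Between probes the averaged force is about 1.7 N (two probes down), then 0.8 N for probe 6 alone, then 0 N past the end. Now I'll shut the guard.

```bash
python3 - <<'E'
from h import *
from rig import *
servo_line(J(0,-.02,.11),feed=.15)
servo_line(J(.075,0,.11),feed=.15)
servo_line(J(.075,0,.061),feed=.1);st("behind")
print(servo_line(J(-.002,0,.061),feed=.03,force_limit=7));st("shut")
o=get_obs()["eef_pos"]
servo_line(np.r_[o[:2]+jx*.015,.061],feed=.06)
servo_line(np.r_[o[:2]+jx*.015,.13],feed=.15)
move_pose(J(.2,.15,.22),R);sleep(.5);st("away")
f=grab_frame("top");hsv=cv2.cvtColor(f["img"],cv2.COLOR_RGB2HSV)
c=big(cv2.inRange(hsv,(20,120,80),(35,255,255)),(225,195,365,335));P=ray(f,cv2.boxPoints(cv2.minAreaRect(c)),.056)[:,:2]-O
print(np.c_[P@jx,P@jy].round(4))
cv2.imwrite("pics/t3.png",f["img"][:,:,::-1])
E
```

```text
behind 28.01 jig [ 0.0747 -0.0003  0.0613] F [ 0.48  0.11 -0.15]
True
shut 30.12 jig [0.0042 0.0001 0.0607] F [-1.32  2.65  1.79]
away 32.62 jig [0.1998 0.1498 0.2199] F [ 0.41  0.3  -1.16]
[[-0.0085 -0.0699]
 [-0.051  -0.0703]
 [-0.051   0.0701]
 [-0.0088  0.07  ]]
```

View pics/t3.png

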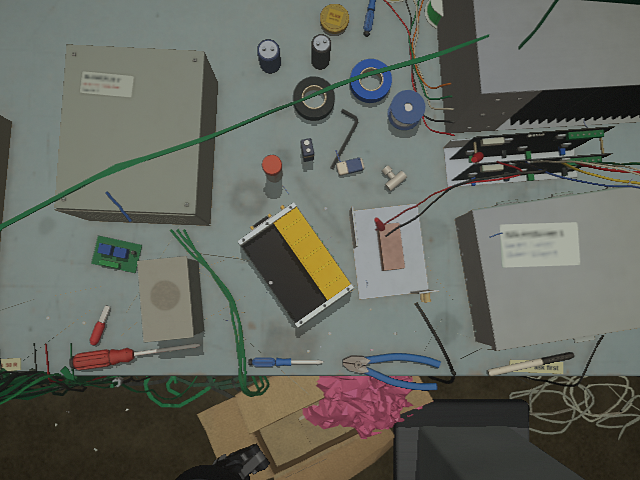

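The guard is shut, with its sheet at jig x -51 to -8.6 mm as at the start. The vial (272,165), battery, eraser and trimmer haven't moved, and the arm is clear.

```bash
python3 -c "
from rig import *
print(hand_in())"
```

```text
the job is handed in; nothing more can be done
None
```

I opened the guard, stroked all six probes in order from the red-dot end (twice, the second time to confirm the dips), shut the guard again and handed the job in at about 33 s; the surrounding items look unmoved, and `hand_in()` returned no verdict.

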